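# Seal the pots and put them away in the push-to-open box

## Robot

A 6-joint arm with a two-finger parallel gripper is mounted at the origin on the work surface; the furniture and walls round the work are solid. World frame = base frame: x ahead of the robot, y to its left, z up, the work surface at z = 0. Lengths are in m, angles in rad, forces in N, time in s.
With the tool pointing down it reaches from about 0.3 to 1 m from the base axis. Payload 5.1 kg.
Tool frame: the origin (TCP) lies at the very end of the fingers, on their centre line; the grasp point (between the pads) lies 19 mm behind it; z points along the fingers, y is the line along which they close (so a half turn about z gives the same grasp; the last joint's range is limited). The gripper opens to 95 mm and grips with 3 to 60 N. Pads are 20 mm wide; open, the fingers measure 119 mm over their backs; the gripper's body (75 mm by 180 mm) begins 59 mm behind the grasp point.
Start: joints at [-1.315, 0.124, 1.65, -0, 1.367, -0.083], TCP at [0.216, -0.613, 0.215] pointing down, gripper open.
Joint ranges: [-2.61, 2.61], [-1.02, 2.33], [0.03, 2.71], [-1.35, 4.49], [0.32, 2.68], [-2.91, 2.91]. Speed limits (rad/s): [2.57, 2.57, 3.14, 3.14, 3.14, 3.14].

## Interface

Orientations are given as a 3x3 rotation matrix whose columns are the frame's x, y, z axes.
In Python, from workcell import manip gives the robot as it stands. The module is installed in compiled form; this text tells all that it offers.
- The arm moves only by the tool move_arm, never from a script. Its arguments are lists of equal length, an entry for each row: "travel": the shift along the world's x, y, z in mm, a list of three; "rot": the turn, a rotation vector about the world's x, y, z in degrees, a list of three; "hand": the closure, from 0 (fully open) to 1 (shut). A call has 1 to 5 rows; each row is the pose to reach, as a shift and turn from the pose commanded when the call began; what a row does not reach only later rows make up. A row lasts 1/8 s, in which the tool goes at most 62.5 mm and 10.7 degrees, less where a joint would pass 70% of its speed; a pose out of reach is approached as far as the arm can. A call with a gripper value outside its range is refused whole. The fingers move at their own pace and stop on an object; the grip force is fixed at half the most. Time passes only in rows, so rows that repeat a pose let the fingers close. It gives the time, the measured TCP pose, the force and the opening at its end, in the units of the state.
- manip.get_state(): the state, without advancing time (a new reading comes with each control period).
- manip.capture(name): name is "side" or "top" or "wrist"; returns a dict with "img" (480x640x3 uint8, red, green, blue), "fx", "fy", "cx", "cy" (pixels), "extrinsics" (4x4, takes a point from world to camera coordinates). Camera axes: x right, y up, looking along -z (the intrinsics and any distortion apply to the point x, -y, -z); pixel columns grow to the right and rows downward; lengths in m; the calibration is good to about 2 mm. A picture is of the moment at which its call begins. There is no depth.
- manip.close_job(): hands the job in, once; it reports no verdict.
Trained networks look in the newest picture that a camera, given by its name, has taken for a name from the list of things; names that differ only in an ending like _2 or _b are one class to them, and where a whole thing is asked for, a point or a joint stands for the part that bears it (a point fixed in the world has none). Each returns a list of dicts, best first, with "score" (0 to 1); they miss things now and then, are a little off and sometimes report something else, mostly with a low value. They report only what shows in the picture. A call takes as long as a camera call. They do not tell look-alikes from the thing itself.
- manip.look_for(label, camera): "at" ([row, column] as shares, 0 to 1, of the picture: columns of its width, rows of its height, amid what is visible of it).
The state is a dict: "t": time; "joints": joint angles; "qd": joint speeds; "joint_efforts": joint torques, N m; "tool_pos": TCP position; "ee_rot": TCP orientation; "ft_force": force on the tool from outside, world axes, zero at the start; "wrist_torque": the same for the moment, N m; "opening": finger opening in m.
Only numpy, scipy, OpenCV 4.12 (cv2) and the standard library are available. Lean on these libraries where they do the work, as an engineer would, in place of code of your own. Each camera call takes 0.05 s, during which the arm holds its last target. There are 200 camera calls.

## Task

Put the little white pots away sealed: press the front of the box's white lid down until it clicks and let it spring up, catch it and swing it right back past upright. Press the coloured lid of every pot fully home and stand all the pots upright in the box, let go of them, and only then close the box, pressing its lid down until it clicks and stays shut. Leave the candle, the garlic and the tomato where they are.

Things in the scene. Friction and masses are not known exactly. Their poses are not given: they have to be found in the camera images.
- keeper: Light wood box fixed on the worktop, 200 (x) x 330 (y) x 85 mm; origin: centre of its underside, x towards its hinge side, y along its length. Walls 4, floor 5 mm; inside 192 x 322 mm, 85 mm clear, less a black latch housing (16 deep, 36 wide, z 41-87 mm) at the middle of the inner front (-x) wall. Four pots fit in a row: centres x = -5, y = -114, -38, 38, 114 mm.
- lid (a joint): White box lid, rad: 0 latched shut, grows opening, stop 1.95; can be pressed to about -0.06. Push-push latch: a press at its front down to that stop (12 mm, about 6 N), then letting up, unlatches it: it springs up to about 0.6. When open, pressing it to that same stop and letting up latches it at 0. Each full press changes over. From 0.7 up friction holds it where left, below it springs back up; 1-5 N at the bar moves it.
- lid_hinge (a point): Middle of the lid's hinge line: 103 mm behind the box's origin (+x of the box), 97 mm above its underside; the line runs along the box's y.
- lid_bar (a point): Middle of the lid's steel pull bar, a round bar 12 mm thick and 110 mm long, parallel to the hinge at 247 mm from it, in the plane of the lid, 31 mm free gap between it and the lid's front edge. It can be pinched from above at every lid angle, with the fingers before and behind it.
- lid_press (a point): Point on the upper face of the lid (plate 5 mm thick, its underside in the hinge plane), middle of its length, 185 mm from the hinge: the place to press.
- pot_red: White round ceramic pot, 58 mm diameter, body 50 mm high, with a red press-on lid of 52 mm diameter; mass 0.19 kg; origin at the centre of its underside, z up. Absent in some runs. Whole height with the lid home 58 mm. Grip the white body.
- pot_red_lid (a joint): How far the red lid stands above its seat, m: 0 is fully home (no dark gap under it), it starts 0.005 to 0.009 up. It sits tight: it takes 5 to 6 N on its top to move it down, and stops hard at 0. The lid's top is 58 mm plus this value above the pot's underside.
- pot_yellow: White round ceramic pot, 58 mm diameter, body 50 mm high, with a yellow press-on lid of 52 mm diameter; mass 0.19 kg; origin at the centre of its underside, z up. Absent in some runs. Whole height with the lid home 58 mm. Grip the white body.
- pot_yellow_lid (a joint): How far the yellow lid stands above its seat, m: 0 is fully home (no dark gap under it), it starts 0.005 to 0.009 up. It sits tight: it takes 5 to 6 N on its top to move it down, and stops hard at 0. The lid's top is 58 mm plus this value above the pot's underside.
- pot_green: White round ceramic pot, 58 mm diameter, body 50 mm high, with a green press-on lid of 52 mm diameter; mass 0.19 kg; origin at the centre of its underside, z up. Absent in some runs. Whole height with the lid home 58 mm. Grip the white body.
- pot_green_lid (a joint): How far the green lid stands above its seat, m: 0 is fully home (no dark gap under it), it starts 0.005 to 0.009 up. It sits tight: it takes 5 to 6 N on its top to move it down, and stops hard at 0. The lid's top is 58 mm plus this value above the pot's underside.
- pot_blue: White round ceramic pot, 58 mm diameter, body 50 mm high, with a blue press-on lid of 52 mm diameter; mass 0.19 kg; origin at the centre of its underside, z up. Absent in some runs. Whole height with the lid home 58 mm. Grip the white body.
- pot_blue_lid (a joint): How far the blue lid stands above its seat, m: 0 is fully home (no dark gap under it), it starts 0.005 to 0.009 up. It sits tight: it takes 5 to 6 N on its top to move it down, and stops hard at 0. The lid's top is 58 mm plus this value above the pot's underside.
- candle: Amber tumbler candle, 67 mm diameter, 64 mm high, bystander; origin under its centre.
- garlic: Garlic bulb, 56 mm, bystander; origin under its centre.
- tomato: Tomato, 57 mm diameter, 62 mm high, bystander; origin under its centre.
Mind the look-alikes: they are no part of the job. What is shaped like the pot_green but purple is not meant.

How it is judged:
By the outcome, as a careful person would: the job done as asked, in the order asked, and still so for the second after the job is handed in, with the robot touching nothing.
Of pot_red, pot_yellow, pot_green, pot_blue only 3 to 4 are there at a start; the rules pass over those that are not, and their reading is None.
At some moment in a run one of pot_red, pot_yellow, pot_green, pot_blue may be knocked a few centimetres aside while the robot is not near it.
It also fails if it takes over 210 s, if anything falls off the work surface, if the arm or the gripper's body presses on something with over 40 N, if the wrist force passes 120 N, or if a joint passes its speed limit or range.

## Working session

There is one attempt and no reset: what is moved stays moved. The work goes in short steps, Python scripts to look and compute and a tool call to move; the robot and the scene stay as the last step left them, time stands still between calls to the robot, and variables do not carry over. Pictures are saved under pics/ and viewed, on a budget of 14 in all, crops included, one or two more only if the job needs it, and the job is handed in when it is done.

Besides the shell and the picture viewer there is one more tool, called after ">>>" as name(argument=value, ...) on one line, values as JSON. move_arm: Moves the arm, as the interface text tells. Its arguments: {"type":"object","properties":{"travel":{"type":"array"},"rot":{"type":"array"},"hand":{"type":"array"}},"required":["travel","rot","hand"]}

```bash
mkdir -p pics; cat > h.py <<'E'
import numpy as np, cv2
from workcell import manip
def cap(n): return manip.capture(n)
def ray(c,at):
    h,w=c["img"].shape[:2]; r,q=at[0]*h,at[1]*w
    E=np.array(c["extrinsics"]); R,t=E[:3,:3],E[:3,3]
    d=np.array([(q-c["cx"])/c["fx"],-(r-c["cy"])/c["fy"],-1.])
    return -R.T@t, R.T@d
def onz(c,at,z):
    o,d=ray(c,at); return o+d*(z-o[2])/d[2]
def proj(c,p):
    E=np.array(c["extrinsics"]); q=E[:3,:3]@np.array(p)+E[:3,3]
    return c["cx"]+c["fx"]*q[0]/-q[2], c["cy"]+c["fy"]*q[1]/q[2]
def save(c,n,crop=None,s=1):
    im=c["img"][...,::-1]
    if crop: im=im[crop[0]:crop[1],crop[2]:crop[3]]
    cv2.imwrite("pics/"+n+".png",cv2.resize(im,None,fx=s,fy=s,interpolation=cv2.INTER_CUBIC))
E
python3 - <<'E'
from h import *
for n in("top","side"):
    c=cap(n); save(c,n+"1")
    print(n,c["fx"],c["cx"],c["cy"],"pos",-np.array(c["extrinsics"])[:3,:3].T@np.array(c["extrinsics"])[:3,3],{k for k in c})
    for l,z in [("keeper",.1),("lid_bar",.097),("lid_press",.1),("pot_red",.05),("pot_yellow",.05),("pot_green",.05),("pot_blue",.05),("candle",.03),("garlic",.03),("tomato",.03)]:
        for d in manip.look_for(l,n)[:3]:
            print(l,round(d["score"],2),np.round(np.array(d["at"])*[480,640]),np.round(onz(c,d["at"],z),3))
print(manip.get_state())
E
```

```text
top 550.9851746824661 322.89811095526636 238.61539394269246 pos [-0.377013    0.0869402   1.34971437] {'fx', 'img', 'fy', 'cy', 'extrinsics', 'cx'}
keeper 0.87 [206. 432.] [ 0.616 -0.272  0.1  ]
lid_bar 0.85 [204. 427.] [ 0.626 -0.259  0.097]
lid_press 0.8 [205. 435.] [ 0.622 -0.279  0.1  ]
lid_press 0.57 [269. 284.] [0.42 0.16 0.1 ]
pot_red 0.79 [273. 233.] [0.443 0.303 0.05 ]
pot_red 0.39 [228. 243.] [0.598 0.284 0.05 ]
pot_yellow 0.88 [271. 285.] [0.443 0.159 0.05 ]
pot_yellow 0.71 [208. 434.] [ 0.651 -0.29   0.05 ]
pot_green 0.66 [236. 247.] [0.568 0.269 0.05 ]
pot_green 0.57 [228. 291.] [0.592 0.142 0.05 ]
candle 0.92 [313. 460.] [ 0.303 -0.309  0.03 ]
garlic 0.67 [280. 188.] [0.44  0.431 0.03 ]
tomato 0.59 [198. 293.] [0.723 0.135 0.03 ]
tomato 0.21 [271. 285.] [0.457 0.161 0.03 ]
side 438.23157637075064 315.50829858533046 234.30938704022194 pos [-0.04799204  0.87726489  0.84821781] {'fx', 'img', 'fy', 'cy', 'extrinsics', 'cx'}
keeper 0.6 [206. 342.] [ 0.506 -0.089  0.1  ]
lid_bar 0.69 [198. 340.] [ 0.535 -0.123  0.097]
lid_press 0.67 [196. 341.] [ 0.536 -0.132  0.1  ]
pot_red 
[... 432 characters left out ...]
,  3.58609779e-05,
        1.36751177e+00, -8.25997813e-02]), 'qd': array([ 0.00207055, -0.00041568,  0.00269443,  0.00027963,  0.00163969,
        0.00229827]), 'joint_efforts': array([-6.41926799e-04, -4.17601275e+01, -3.60234725e+01,  7.75561365e-02,
        4.29418031e-02, -1.33839785e-05]), 'tool_pos': array([ 0.2160138 , -0.61303996,  0.21465066]), 'ee_rot': array([[ 9.43154307e-01,  3.32355161e-01,  2.69189131e-05],
       [ 3.32355160e-01, -9.43154307e-01,  3.58399834e-05],
       [ 3.73002923e-05, -2.48559950e-05, -9.99999999e-01]]), 'ft_force': array([ 0.11771771,  1.14841129, -0.27063701]), 'wrist_torque': array([0.00508667, 0.0013331 , 0.02961265]), 'opening': 0.0950184228719025}
```

View pics/top1.png

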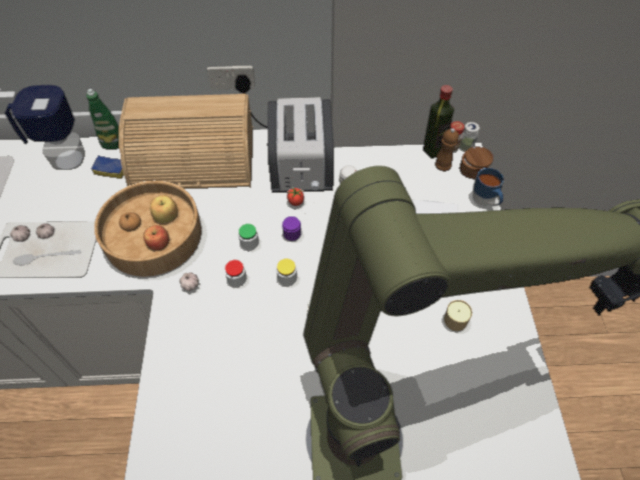

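View pics/side1.png

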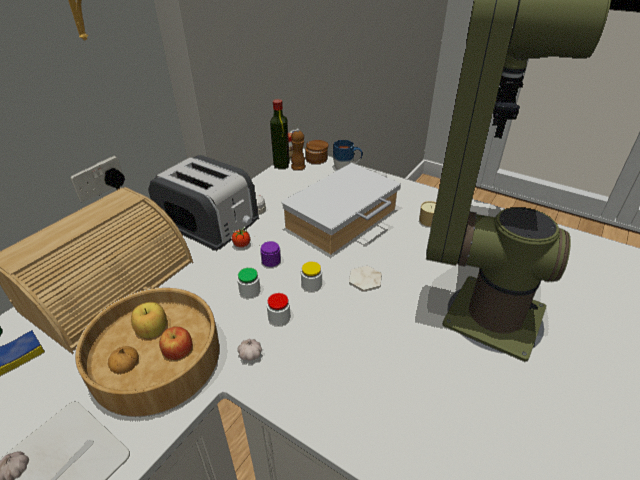

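Side view: red pot (278,308), yellow (311,275), green (248,282). Purple look-alike at (270,254). The box lid is around (345,200), with its bar towards the robot at (375,210). No blue pot is visible so far.

```bash
python3 - <<'E'
from h import *
c=cap("side"); save(c,"s2",(155,335,225,425),4)
E
```

```text
(no output)
```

View pics/s2.png

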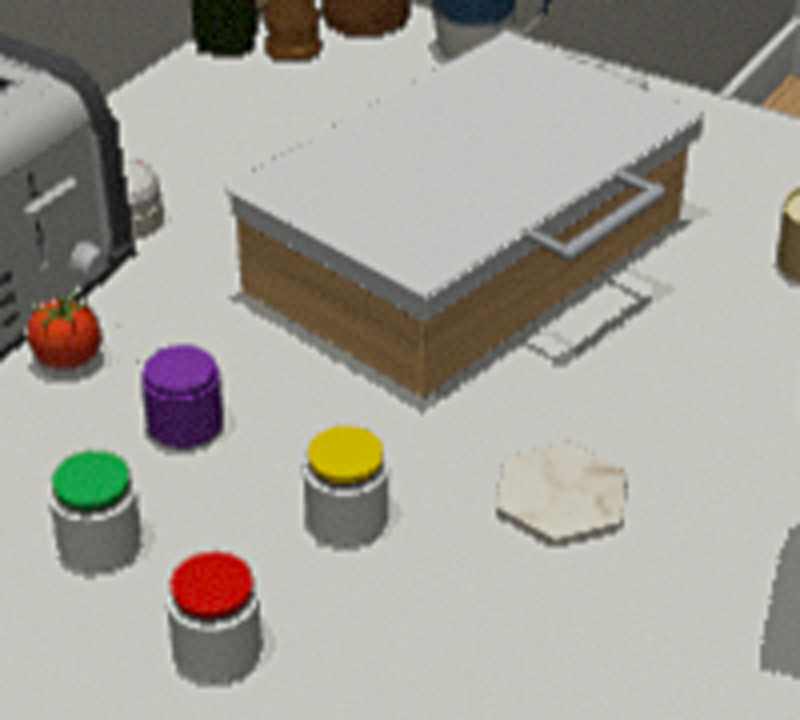

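>>> move_arm(travel=[[0, 0, 60], [0, 0, 120], [60, 10, 120], [100, 50, 120], [100, 110, 120]], rot=[[0, 0, 0], [0, 0, 0], [0, 0, 0], [0, 0, 0], [0, 0, 0]], hand=[0, 0, 0, 0, 0])

```text
t: 1.78
tool_pos: [0.318, -0.5021, 0.3337]
ee_rot: [[0.943, 0.334, -0.0], [0.334, -0.943, 0.001], [0.0, -0.001, -1.0]]
ft_force: [-0.3, 0.5, -0.7]
opening: 0.095
```

The crop shows the three pots with yellow at crop (346,490), red at (215,620) and green at (95,510). Green is the right one because purple at (182,395) has a purple body. The box's base corners are at crop (422,398), (240,298) and (683,222), with the bar at (612,218).

```bash
python3 - <<'E'
from h import *
c=cap("side")
f=lambda x,y,z:onz(c,[(y/4+155)/480,(x/4+225)/640],z)
A=f(422,398,0);B=f(240,298,0);C=f(683,222,0)
print(A,B,C,np.linalg.norm(A-B),np.linalg.norm(A-C),np.degrees(np.arctan2(*(B-A)[1::-1])),np.degrees(np.arctan2(*(A-C)[1::-1])))
print("centre",(B+C)/2)
print("bar ends",f(570,248,.097),f(660,188,.097))
for n,p in dict(y=(346,455),r=(212,583),g=(92,480)).items(): print(n,f(*p,.064))
for n,p in dict(y=(346,543),r=(215,680),g=(98,570)).items(): print(n,"front foot",f(*p,0))
cw=cap("wrist")
save(cw,"w3")
print(-np.array(cw["extrinsics"])[:3,:3].T@np.array(cw["extrinsics"])[:3,3])
ct=cap("top"); save(ct,"t3")
for n in("keeper","lid_bar","pot_blue"):
  for k,cc in(("top",ct),("wrist",cw)):
    print(n,k,[(round(d["score"],2),np.round(onz(cc,d["at"],.09),3)) for d in manip.look_for(n,k)[:2]])
E
```

```text
[0.47567306 0.02530595 0.        ] [ 6.64543010e-01 -6.86664323e-04  1.11022302e-16] [ 0.41196012 -0.29022948  0.        ] 0.19065013797242825 0.32190362227938796 -7.8359225075908565 78.58432652161683
centre [ 5.38251567e-01 -1.45458070e-01  5.55111512e-17]
bar ends [ 0.41472193 -0.08118779  0.097     ] [ 0.39423308 -0.18929126  0.097     ]
y [0.44755809 0.16653976 0.064     ]
r [0.45139253 0.30769867 0.064     ]
g [0.57378161 0.27705255 0.064     ]
y front foot [0.43838117 0.1820907  0.        ]
r front foot [0.43995453 0.32623786 0.        ]
g front foot [0.5634719  0.29329536 0.        ]
[ 0.39523359 -0.46873497  0.50250836]
keeper top [(0.9, array([ 0.64 , -0.077,  0.09 ]))]
keeper wrist [(0.68, array([ 0.309, -0.312,  0.09 ])), (0.63, array([ 0.448, -0.283,  0.09 ]))]
lid_bar top [(0.88, array([ 0.645, -0.068,  0.09 ])), (0.56, array([0.559, 0.271, 0.09 ]))]
lid_bar wrist [(0.97, array([ 0.442, -0.269,  0.09 ]))]
pot_blue top []
pot_blue wrist []
```

View pics/t3.png

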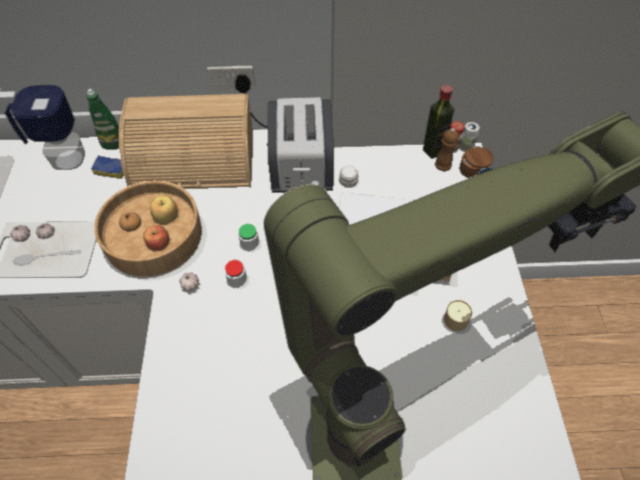

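>>> move_arm(travel=[[20, 60, 20], [45, 120, 40], [70, 180, 60], [100, 240, 80], [130, 300, 90]], rot=[[0, 0, 10], [0, 0, 20], [0, 0, 30], [0, 0, 40], [0, 0, 50]], hand=[0, 0, 0, 0, 0])

```text
t: 2.85
tool_pos: [0.4348, -0.2265, 0.4211]
ee_rot: [[0.348, 0.938, 0.002], [0.938, -0.348, -0.001], [-0.0, 0.002, -1.0]]
ft_force: [0.3, -0.5, 0.4]
opening: 0.0952
```

>>> move_arm(travel=[[0, 0, 0], [0, 0, 0], [0, 0, 0]], rot=[[0, 0, 10], [0, 0, 10], [0, 0, 10]], hand=[0, 0, 0])

```text
t: 3.22
tool_pos: [0.4339, -0.2281, 0.4193]
ee_rot: [[0.188, 0.982, -0.001], [0.982, -0.188, 0.0], [0.0, -0.001, -1.0]]
ft_force: [-0.7, -0.5, -0.5]
opening: 0.0951
```

```bash
python3 - <<'E'
from h import *
cw=cap("wrist"); save(cw,"w4"); np.save("w4.npy",cw,allow_pickle=True)
for n in ("lid_bar","lid_press","keeper"): print(n,[(round(d["score"],2),np.round(onz(cw,d["at"],.097),3)) for d in manip.look_for(n,"wrist")[:2]])
print(manip.get_state()["joints"])
E
```

```text
lid_bar [(0.6, array([ 0.545, -0.153,  0.097]))]
lid_press [(0.74, array([ 0.546, -0.15 ,  0.097])), (0.73, array([ 0.316, -0.281,  0.097]))]
keeper [(0.81, array([ 0.546, -0.147,  0.097]))]
[-5.93569879e-01 -2.80026963e-01  1.69448548e+00  1.27900429e-05
  1.72764585e+00 -4.06262306e-01]
```

View pics/w4.png

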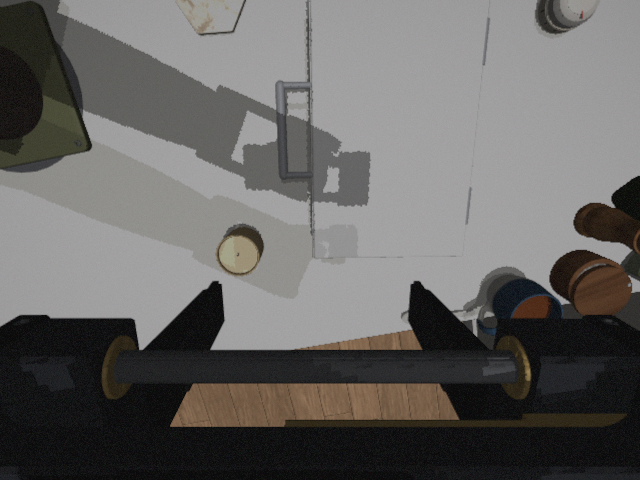

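The wrist view shows the bar from (282,83) to (283,177), the lid's front edge near column 310 and its lower corners at (313,258) and (463,256).

```bash
python3 - <<'E'
from h import *
c=np.load("w4.npy",allow_pickle=True).item()
f=lambda x,y,z:onz(c,[y/480,x/640],z)
print("bar",f(281,85,.103),f(284,177,.103))
print("front edge",f(308,5,.1),f(313,257,.1)); print("hinge",f(490,5,.1),f(463,256,.1))
for yaw in (-8,-9.5,-11):
  a=np.radians(yaw); X=np.array([np.cos(a),np.sin(a)]);Y=np.array([-X[1],X[0]])
  m=(f(281,85,.103)+f(284,177,.103))[:2]/2
  print(yaw,"centre from bar",m+X*144, "hinge", m+X*247)
E
```

```text
bar [ 0.41933045 -0.08083493  0.103     ] [ 0.39932656 -0.19089324  0.103     ]
front edge [ 0.46859474 -0.00197312  0.1       ] [ 0.41568232 -0.30815706  0.1       ]
hinge [ 0.67760766 -0.04176171  0.1       ] [ 0.62411729 -0.34617114  0.1       ]
-8 centre from bar [143.00793041 -20.17679063] hinge [245.00554149 -34.51162002]
-9.5 centre from bar [142.43445513 -23.90271933] hinge [244.02187209 -40.90262273]
-11 centre from bar [141.76364292 -27.61235942] hinge [242.87124282 -47.26568595]
```

>>> move_arm(travel=[[12, 30, -30], [24, 60, -70], [36, 81, -120], [36, 81, -175], [36, 81, -225]], rot=[[0, 0, 0], [0, 0, 0], [0, 0, 0], [0, 0, 0], [0, 0, 0]], hand=[1, 1, 1, 1, 1])

```text
t: 4.05
tool_pos: [0.4696, -0.1461, 0.1927]
ee_rot: [[0.185, 0.983, -0.0], [0.983, -0.185, 0.0], [0.0, -0.0, -1.0]]
ft_force: [0.7, -0.5, -1.2]
opening: 0.0505
```

>>> move_arm(travel=[[0, 0, -40], [0, 0, -75], [0, 0, -78], [0, 0, -78]], rot=[[0, 0, 0], [0, 0, 0], [0, 0, 0], [0, 0, 0]], hand=[1, 1, 1, 1])

```text
t: 4.55
tool_pos: [0.4706, -0.1468, 0.1178]
ee_rot: [[0.185, 0.983, 0.001], [0.983, -0.185, -0.0], [-0.0, 0.001, -1.0]]
ft_force: [0.7, 0.2, 0.5]
opening: 0.0102
```

>>> move_arm(travel=[[0, 0, -10], [0, 0, -17], [0, 0, -22], [0, 0, -26], [0, 0, -28]], rot=[[0, 0, 0], [0, 0, 0], [0, 0, 0], [0, 0, 0], [0, 0, 0]], hand=[1, 1, 1, 1, 1])

```text
t: 5.18
tool_pos: [0.4711, -0.1467, 0.0921]
ee_rot: [[0.184, 0.983, 0.001], [0.983, -0.184, -0.001], [-0.001, 0.001, -1.0]]
ft_force: [-2.9, 1.2, 5.3]
opening: 0.0003
```

>>> move_arm(travel=[[0, 0, -1], [0, 0, -2], [0, 0, -3]], rot=[[0, 0, 0], [0, 0, 0], [0, 0, 0]], hand=[1, 1, 1])

```text
t: 5.55
tool_pos: [0.4712, -0.1468, 0.0912]
ee_rot: [[0.183, 0.983, 0.001], [0.983, -0.183, -0.001], [-0.001, 0.001, -1.0]]
ft_force: [-13.5, 5.0, 31.5]
opening: 0.0002
```

>>> move_arm(travel=[[0, 0, 40], [0, 0, 100], [0, 0, 160], [0, 0, 210], [0, 0, 240]], rot=[[0, 0, 0], [0, 0, 0], [0, 0, 0], [0, 0, 0], [0, 0, 0]], hand=[1, 1, 1, 0.5, 0.5])

```text
t: 6.18
tool_pos: [0.4706, -0.1464, 0.3292]
ee_rot: [[0.184, 0.983, 0.004], [0.983, -0.184, -0.002], [-0.001, 0.004, -1.0]]
ft_force: [-0.6, 0.7, -0.1]
opening: 0.0151
```

>>> move_arm(travel=[[0, 0, 0], [0, 0, 0], [0, 0, 0]], rot=[[0, 0, 0], [0, 0, 0], [0, 0, 0]], hand=[0.5, 0.5, 0.5])

```text
t: 6.55
tool_pos: [0.4693, -0.1459, 0.3232]
ee_rot: [[0.184, 0.983, -0.004], [0.983, -0.184, 0.002], [0.001, -0.004, -1.0]]
ft_force: [-0.2, -0.0, -0.4]
opening: 0.0441
```

```bash
python3 - <<'E'
from h import *
c=cap("side"); save(c,"s5",(100,300,240,440),3)
C=np.array([.551,-.161]);a=np.radians(-10);X=np.array([np.cos(a),np.sin(a)]);Y=np.array([-X[1],X[0]])
for th in(.5,.55,.6,.65,.7):
  x=.103-.247*np.cos(th); z=.097+.247*np.sin(th)
  e=[proj(c,[*(C+X*x+Y*s),z]) for s in(.055,-.055)]
  print(th,np.round([*(C+X*x),z],3),[((u-240)*3,(v-100)*3) for u,v in e])
E
```

```text
0.5 [ 0.439 -0.141  0.215] [(np.float64(361.39163853641253), np.float64(234.24937953567695)), (np.float64(431.50762594970394), np.float64(192.485476228807))]
0.55 [ 0.445 -0.142  0.226] [(np.float64(356.834235736607), np.float64(222.096867736009)), (np.float64(427.33818289403297), np.float64(180.81785863587157))]
0.6 [ 0.452 -0.143  0.236] [(np.float64(351.8017179532417), np.float64(209.99862854556216)), (np.float64(422.6917749065686), np.float64(169.21956264027222))]
0.65 [ 0.459 -0.145  0.246] [(np.float64(346.3096664237486), np.float64(197.99978946914086)), (np.float64(417.58242011610093), np.float64(157.73326650403192))]
0.7 [ 0.466 -0.146  0.256] [(np.float64(340.37609265877416), np.float64(186.14545628354978)), (np.float64(412.02650618751306), np.float64(146.40153259424739))]
```

View pics/s5.png

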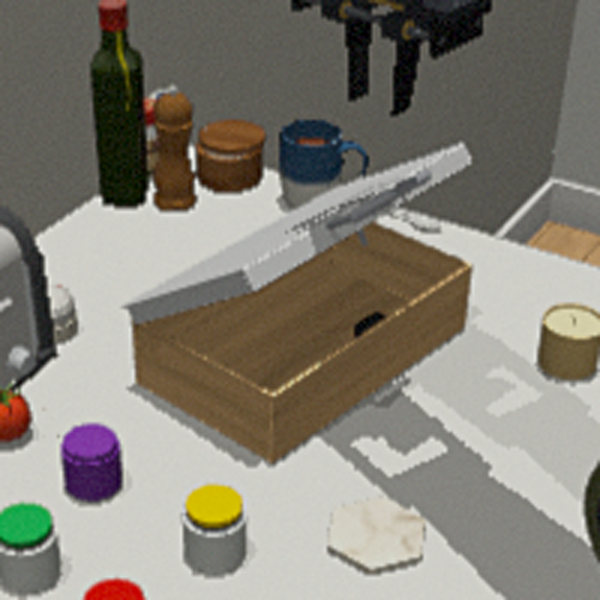

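The side view shows the lid sprung up to about 0.57 rad, the box empty and the latch at (370,323).

>>> move_arm(travel=[[-10, 2, -10], [-20, 3, -30], [-20, 3, -50], [-20, 3, -50]], rot=[[0, 0, 0], [0, 0, 0], [0, 0, 0], [0, 0, 0]], hand=[0.72, 0.72, 0.72, 0.72])

```text
t: 7.1
tool_pos: [0.4488, -0.1427, 0.2728]
ee_rot: [[0.184, 0.983, -0.004], [0.983, -0.184, 0.002], [0.001, -0.004, -1.0]]
ft_force: [0.5, 0.6, -0.1]
opening: 0.0267
```

```bash
python3 - <<'E'
from h import *
c=cap("wrist"); save(c,"w6"); print(manip.get_state()["tool_pos"],manip.get_state()["opening"])
C=np.array([.551,-.161]);a=np.radians(-10);X=np.array([np.cos(a),np.sin(a)]);Y=np.array([-X[1],X[0]])
for th in(.5,.55,.6,.65,.7):
  x=.103-.247*np.cos(th); z=.097+.247*np.sin(th)
  print(th,np.round([*(C+X*x),z],3),[np.round(proj(c,[*(C+X*x+Y*s),z])) for s in(.055,0,-.055)])
E
```

```text
[ 0.44949131 -0.14298318  0.27437143] 0.026551246186081758
0.5 [ 0.439 -0.141  0.215] [array([297., 182.]), array([299., 266.]), array([301., 339.])]
0.55 [ 0.445 -0.142  0.226] [array([307., 184.]), array([308., 271.]), array([309., 348.])]
0.6 [ 0.452 -0.143  0.236] [array([318., 186.]), array([319., 277.]), array([319., 357.])]
0.65 [ 0.459 -0.145  0.246] [array([332., 189.]), array([331., 284.]), array([331., 366.])]
0.7 [ 0.466 -0.146  0.256] [array([348., 191.]), array([346., 290.]), array([345., 376.])]
```

View pics/w6.png

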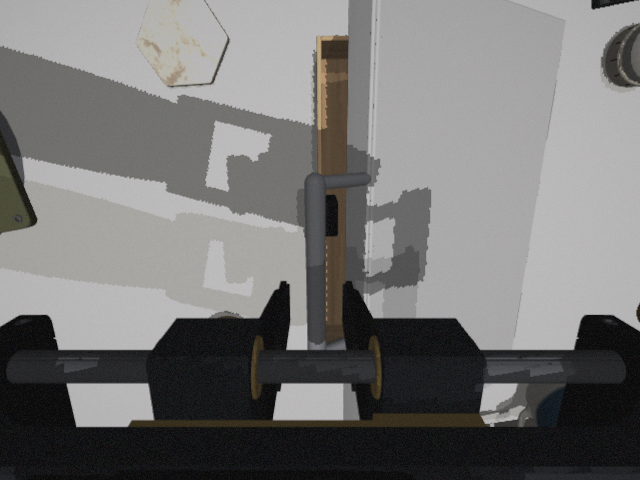

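The bar is at column 316, centred between the fingertips (290 and 345), and matches θ ≈ 0.595.

>>> move_arm(travel=[[2, 0, -25], [2, 0, -50], [2, 0, -54], [2, 0, -54], [2, 0, -54]], rot=[[0, 0, 0], [0, 0, 0], [0, 0, 0], [0, 0, 0], [0, 0, 0]], hand=[0.72, 0.72, 0.72, 1, 1])

```text
t: 7.78
tool_pos: [0.4496, -0.1429, 0.2237]
ee_rot: [[0.183, 0.983, -0.007], [0.983, -0.183, 0.001], [-0.0, -0.007, -1.0]]
ft_force: [-20.4, 4.4, 14.3]
opening: 0.0118
```

>>> move_arm(travel=[[0, 0, 0], [0, 0, 0]], rot=[[0, 0, 0], [0, 0, 0]], hand=[1, 1])

```text
t: 8.02
tool_pos: [0.4496, -0.1429, 0.224]
ee_rot: [[0.183, 0.983, -0.007], [0.983, -0.183, 0.001], [-0.0, -0.007, -1.0]]
ft_force: [-14.0, 3.4, 9.0]
opening: 0.0114
```

```bash
python3 - <<'E'
import numpy as np
a=np.radians(-10);th0=.595
p=lambda th:np.array([(.103-.247*np.cos(th))*np.cos(a),(.103-.247*np.cos(th))*np.sin(a),.247*np.sin(th)])*1000
for th in np.arange(.595,1.96,.1): print(round(th,3),np.round(p(th)-p(th0)))
E
```

```text
0.595 [0. 0. 0.]
0.695 [15. -3. 20.]
0.795 [31. -5. 38.]
0.895 [49. -9. 54.]
0.995 [ 69. -12.  69.]
1.095 [ 90. -16.  81.]
1.195 [112. -20.  91.]
1.295 [135. -24.  99.]
1.395 [159. -28. 105.]
1.495 [183. -32. 108.]
1.595 [207. -37. 108.]
1.695 [232. -41. 107.]
1.795 [256. -45. 102.]
1.895 [279. -49.  96.]
```

>>> move_arm(travel=[[15, -3, 20], [31, -5, 38], [49, -9, 54], [69, -12, 69], [90, -16, 81]], rot=[[0, 0, 0], [0, 0, 0], [0, 0, 0], [0, 0, 0], [0, 0, 0]], hand=[1, 1, 1, 1, 1])

```text
t: 8.65
tool_pos: [0.5424, -0.1598, 0.3065]
ee_rot: [[0.184, 0.983, 0.001], [0.983, -0.184, -0.002], [-0.002, 0.002, -1.0]]
ft_force: [-5.2, -0.3, 4.9]
opening: 0.0115
```

>>> move_arm(travel=[[22, -4, 10], [45, -8, 18], [69, -12, 24], [93, -16, 27], [117, -21, 27]], rot=[[0, 0, 0], [0, 0, 0], [0, 0, 0], [0, 0, 0], [0, 0, 0]], hand=[1, 1, 1, 1, 1])

```text
t: 9.28
tool_pos: [0.6598, -0.1807, 0.3327]
ee_rot: [[0.184, 0.983, 0.002], [0.983, -0.184, -0.001], [-0.001, 0.002, -1.0]]
ft_force: [-2.2, 1.6, 0.3]
opening: 0.011
```

>>> move_arm(travel=[[25, -4, -1], [49, -8, -6], [61, -10, -8], [61, -10, -8], [61, -10, -8]], rot=[[0, 0, 0], [0, 0, 0], [0, 0, 0], [0, 0, 0], [0, 0, 0]], hand=[1, 1, 1, 0.7, 0.7])

```text
t: 9.9
tool_pos: [0.72, -0.1897, 0.3221]
ee_rot: [[0.184, 0.983, 0.001], [0.983, -0.184, 0.001], [0.001, 0.001, -1.0]]
ft_force: [0.4, 0.9, 0.2]
opening: 0.0254
```

>>> move_arm(travel=[[0, 0, 0], [0, 0, 30], [0, 0, 60], [-40, 30, 80], [-80, 70, 80]], rot=[[0, 0, 0], [0, 0, 0], [0, 0, 0], [0, 0, 0], [0, 0, 0]], hand=[0.7, 0.6, 0.6, 0.6, 0.6])

```text
t: 10.52
tool_pos: [0.6395, -0.12, 0.4042]
ee_rot: [[0.185, 0.983, 0.004], [0.983, -0.185, -0.001], [0.0, 0.004, -1.0]]
ft_force: [0.4, 0.1, 0.3]
opening: 0.0379
```

>>> move_arm(travel=[[-50, 40, 0], [-90, 90, 0], [-130, 140, 0], [-150, 190, 0], [-160, 240, 0]], rot=[[0, 0, 0], [0, 0, 0], [0, 0, 0], [0, 0, 0], [0, 0, 0]], hand=[1, 1, 1, 1, 1])

```text
t: 11.15
tool_pos: [0.4782, 0.1213, 0.4026]
ee_rot: [[0.184, 0.983, 0.003], [0.983, -0.184, 0.001], [0.001, 0.002, -1.0]]
ft_force: [0.2, -0.4, 0.6]
opening: 0.0009
```

```bash
python3 - <<'E'
from h import *
c=cap("side"); cw=cap("wrist")
A=cv2.resize(c["img"][60:420,170:490],(400,450)); B=cv2.resize(cw["img"],(400,300))
o=np.zeros((450,800,3),np.uint8); o[:,:400]=A; o[:300,400:]=B
cv2.imwrite("pics/m7.png",o[...,::-1])
np.save("w7.npy",cw,allow_pickle=True)
for k,cc in(("side",c),("wrist",cw)):
  for n in("pot_red","pot_yellow","pot_green","pot_blue"):
    print(k,n,[(round(d["score"],2),np.round(np.array(d["at"])*[480,640]),np.round(onz(cc,d["at"],.05),3)) for d in manip.look_for(n,k)[:3]])
E
```

```text
side pot_red [(0.86, array([308., 279.]), array([0.445, 0.315, 0.05 ]))]
side pot_yellow [(0.76, array([276., 309.]), array([0.446, 0.181, 0.05 ]))]
side pot_green [(0.65, array([255., 271.]), array([0.586, 0.167, 0.05 ])), (0.63, array([282., 249.]), array([0.566, 0.285, 0.05 ]))]
side pot_blue []
wrist pot_red [(0.91, array([ 73., 275.]), array([0.455, 0.296, 0.05 ])), (0.55, array([161., 488.]), array([0.725, 0.132, 0.05 ]))]
wrist pot_yellow [(0.83, array([176., 298.]), array([0.46 , 0.159, 0.05 ]))]
wrist pot_green [(0.83, array([170., 404.]), array([0.607, 0.142, 0.05 ])), (0.58, array([ 79., 372.]), array([0.579, 0.266, 0.05 ]))]
wrist pot_blue []
```

View pics/m7.png

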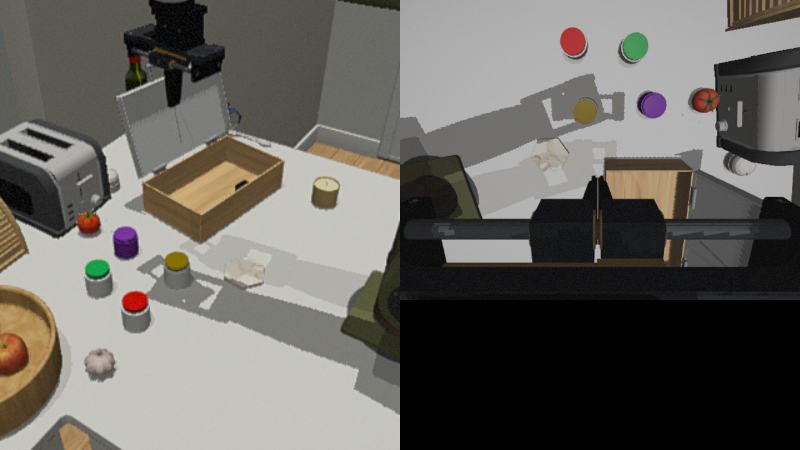

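The lid is open past upright. Three pots remain on the table (red, green, yellow) and there is no blue one. Colour centroids of the pot lids come next, since they are sharper than the networks. Green sits at wrist (380,75), purple at (404,170).

```bash
cat >> h.py <<'E'
HUE=dict(red=((172,6),),yellow=((20,34),),green=((50,85),))
def lidpos(c,col,z=.065):
    hsv=cv2.cvtColor(c["img"],cv2.COLOR_RGB2HSV); h=hsv[...,0]; lo,hi=HUE[col][0]
    m=((h>=lo)|(h<=hi) if lo>hi else (h>=lo)&(h<=hi))&(hsv[...,1]>150)&(hsv[...,2]>50)
    n,L,S,Ce=cv2.connectedComponentsWithStats(m.astype(np.uint8))
    out=[]
    for i in sorted(range(1,n),key=lambda i:-S[i,4])[:3]:
        if S[i,4]<40: break
        x,y,w,hh,ar=S[i]; p=onz(c,[(y+hh/2)/480,(x+w/2)/640],z)
        if -.1<p[1]<.5 and .2<p[0]<.85: out.append((int(ar),(int(x),int(y),int(w),int(hh)),np.round(p,4)))
    return out
E
python3 - <<'E'
from h import *
c=np.load("w7.npy",allow_pickle=True).item(); s=cap("side")
for k in HUE: print(k,"W",lidpos(c,k),"S",lidpos(s,k))
E
```

```text
red W [(1357, (257, 44, 40, 44), array([0.46  , 0.3005, 0.065 ])), (785, (468, 142, 41, 38), array([0.7187, 0.1344, 0.065 ])), (114, (500, 155, 11, 19), array([0.7413, 0.1256, 0.065 ]))] S [(267, (268, 293, 20, 17), array([0.4492, 0.3104, 0.065 ])), (134, (232, 232, 18, 15), array([0.6883, 0.174 , 0.065 ]))]
yellow W [(875, (279, 160, 36, 37), array([0.458 , 0.1575, 0.065 ]))] S [(209, (302, 262, 19, 14), array([0.4464, 0.1683, 0.065 ]))]
green W [] S [(211, (238, 268, 19, 14), array([0.5741, 0.2785, 0.065 ]))]
```

>>> move_arm(travel=[[-10, -10, -60], [-20, -21, -120], [-20, -21, -180], [-20, -21, -180]], rot=[[0, 0, 0], [0, 0, 0], [0, 0, 0], [0, 0, 0]], hand=[1, 1, 1, 1])

```text
t: 12.2
tool_pos: [0.4561, 0.0978, 0.2155]
ee_rot: [[0.185, 0.983, -0.012], [0.983, -0.185, -0.001], [-0.003, -0.012, -1.0]]
ft_force: [0.2, -0.1, 0.3]
opening: 0.0006
```

```bash
python3 - <<'E'
from h import *
c=cap("wrist"); 
for k in HUE: print(k,"W",lidpos(c,k))
print(manip.get_state()["tool_pos"])
E
```

```text
red W [(2351, (571, 103, 69, 62), array([0.7076, 0.1351, 0.065 ])), (369, (249, 0, 46, 12), array([0.4552, 0.2777, 0.065 ])), (144, (628, 128, 12, 25), array([0.731 , 0.1254, 0.065 ]))]
yellow W [(2212, (276, 133, 58, 59), array([0.4575, 0.1581, 0.065 ]))]
green W []
[0.45894694 0.09825155 0.22020687]
```

>>> move_arm(travel=[[-1, 30, -50], [-1, 60, -100], [-1, 60, -135], [-1, 60, -145], [-1, 60, -150]], rot=[[0, 0, 0], [0, 0, 0], [0, 0, 0], [0, 0, 0], [0, 0, 0]], hand=[1, 1, 1, 1, 1])

```text
t: 12.88
tool_pos: [0.4617, 0.1591, 0.0745]
ee_rot: [[0.184, 0.983, 0.005], [0.983, -0.184, 0.001], [0.002, 0.004, -1.0]]
ft_force: [0.5, 0.1, 0.9]
opening: 0.0005
```

>>> move_arm(travel=[[0, 0, -4], [0, 0, -8], [0, 0, -11], [0, 0, -13]], rot=[[0, 0, 0], [0, 0, 0], [0, 0, 0], [0, 0, 0]], hand=[1, 1, 1, 1])

```text
t: 13.38
tool_pos: [0.4601, 0.1588, 0.0598]
ee_rot: [[0.184, 0.983, 0.002], [0.983, -0.184, 0.0], [0.001, 0.002, -1.0]]
ft_force: [-0.7, -0.8, 5.0]
opening: 0.0005
```

>>> move_arm(travel=[[0, 0, -2], [0, 0, -3], [0, 0, -4], [0, 0, -4]], rot=[[0, 0, 0], [0, 0, 0], [0, 0, 0], [0, 0, 0]], hand=[1, 1, 1, 1])

```text
t: 13.88
tool_pos: [0.4607, 0.159, 0.0582]
ee_rot: [[0.184, 0.983, 0.003], [0.983, -0.184, 0.0], [0.001, 0.003, -1.0]]
ft_force: [-4.9, -2.0, 17.9]
opening: 0.0004
```

>>> move_arm(travel=[[-1, 0, 30], [-2, -1, 60], [-2, -1, 60], [-2, -1, 60], [-2, -1, 60]], rot=[[0, 0, 0], [0, 0, 0], [0, 0, 0], [0, 0, 0], [0, 0, 0]], hand=[0, 0, 0, 0, 0])

```text
t: 14.5
tool_pos: [0.4559, 0.1575, 0.1129]
ee_rot: [[0.184, 0.983, -0.003], [0.983, -0.184, -0.001], [-0.001, -0.003, -1.0]]
ft_force: [-0.7, -1.0, 0.3]
opening: 0.045
```

>>> move_arm(travel=[[0, 0, 0], [0, 0, 0], [0, 0, 0], [0, 0, -35], [0, 0, -65]], rot=[[0, 0, 0], [0, 0, 0], [0, 0, 0], [0, 0, 0], [0, 0, 0]], hand=[0, 0, 0, 0, 0])

```text
t: 15.12
tool_pos: [0.4573, 0.1578, 0.0491]
ee_rot: [[0.184, 0.983, 0.001], [0.983, -0.184, 0.0], [0.0, 0.001, -1.0]]
ft_force: [-0.5, -0.4, 0.5]
opening: 0.0928
```

>>> move_arm(travel=[[0, 0, -20], [0, 0, -27], [0, 0, -27], [0, 0, -27], [0, 0, -27]], rot=[[0, 0, 0], [0, 0, 0], [0, 0, 0], [0, 0, 0], [0, 0, 0]], hand=[0, 0, 1, 1, 1])

```text
t: 15.75
tool_pos: [0.4578, 0.158, 0.0237]
ee_rot: [[0.184, 0.983, 0.002], [0.983, -0.184, 0.0], [0.001, 0.002, -1.0]]
ft_force: [-0.5, -0.5, 0.1]
opening: 0.0704
```

>>> move_arm(travel=[[0, 0, 0], [0, 0, 0], [0, 0, 0]], rot=[[0, 0, 0], [0, 0, 0], [0, 0, 0]], hand=[1, 1, 1])

```text
t: 16.12
tool_pos: [0.457, 0.1579, 0.0231]
ee_rot: [[0.184, 0.983, -0.0], [0.983, -0.184, 0.0], [0.0, -0.0, -1.0]]
ft_force: [-2.6, -0.3, 5.4]
opening: 0.0572
```

```bash
python3 - <<'E'
import numpy as np
C=np.array([.551,-.161]);a=np.radians(-10);X=np.array([np.cos(a),np.sin(a)]);Y=np.array([-X[1],X[0]])
for y in(-.114,-.038,.038,.114): print(y,np.round(C-.005*X+y*Y,4))
E
```

```text
-0.114 [ 0.5263 -0.2724]
-0.038 [ 0.5395 -0.1976]
0.038 [ 0.5527 -0.1227]
0.114 [ 0.5659 -0.0479]
```

>>> move_arm(travel=[[0, 0, 40], [0, 0, 100], [10, -50, 130], [20, -110, 140], [30, -170, 140]], rot=[[0, 0, 0], [0, 0, 0], [0, 0, 0], [0, 0, 0], [0, 0, 0]], hand=[1, 1, 1, 1, 1])

```text
t: 16.75
tool_pos: [0.4878, -0.0139, 0.1638]
ee_rot: [[0.183, 0.983, 0.003], [0.983, -0.183, -0.001], [0.0, 0.003, -1.0]]
ft_force: [0.9, 0.1, -2.5]
opening: 0.0571
```

>>> move_arm(travel=[[10, -60, 0], [20, -120, 0], [30, -180, 0], [38, -235, 0], [39, -260, 0]], rot=[[0, 0, 0], [0, 0, 0], [0, 0, 0], [0, 0, 0], [0, 0, 0]], hand=[1, 1, 1, 1, 1])

```text
t: 17.38
tool_pos: [0.5256, -0.2748, 0.1616]
ee_rot: [[0.186, 0.983, -0.001], [0.983, -0.186, 0.0], [0.0, -0.001, -1.0]]
ft_force: [-0.3, 0.1, -1.9]
opening: 0.0577
```

>>> move_arm(travel=[[0, 0, 0], [0, 0, -30], [0, 0, -30]], rot=[[0, 0, 0], [0, 0, 0], [0, 0, 0]], hand=[1, 1, 1])

```text
t: 17.75
tool_pos: [0.524, -0.2694, 0.1295]
ee_rot: [[0.182, 0.983, -0.006], [0.983, -0.182, 0.004], [0.003, -0.006, -1.0]]
ft_force: [-0.8, 0.1, -2.3]
opening: 0.0578
```

>>> move_arm(travel=[[2, -2, -40], [2, -2, -75], [2, -2, -95], [2, -2, -100], [2, -2, -101]], rot=[[0, 0, 0], [0, 0, 0], [0, 0, 0], [0, 0, 0], [0, 0, 0]], hand=[1, 1, 1, 1, 1])

```text
t: 18.38
tool_pos: [0.5288, -0.2744, 0.0328]
ee_rot: [[0.183, 0.983, 0.001], [0.983, -0.183, -0.001], [-0.001, 0.002, -1.0]]
ft_force: [0.6, 0.7, -1.4]
opening: 0.0575
```

>>> move_arm(travel=[[-1, 1, -2], [-1, 1, -4], [-1, 1, -4], [-1, 1, -5]], rot=[[0, 0, 0], [0, 0, 0], [0, 0, 0], [0, 0, 0]], hand=[1, 1, 1, 1])

```text
t: 18.88
tool_pos: [0.5274, -0.2736, 0.0282]
ee_rot: [[0.184, 0.983, 0.0], [0.983, -0.184, -0.0], [-0.0, 0.0, -1.0]]
ft_force: [-3.0, 2.6, 9.5]
opening: 0.0572
```

>>> move_arm(travel=[[0, 0, 0], [0, 0, 0], [0, 0, 0], [0, 0, 40], [0, 0, 100]], rot=[[0, 0, 0], [0, 0, 0], [0, 0, 0], [0, 0, 0], [0, 0, 0]], hand=[0.1, 0.1, 0.1, 0.1, 0.1])

```text
t: 19.5
tool_pos: [0.5252, -0.2721, 0.1249]
ee_rot: [[0.184, 0.983, -0.005], [0.983, -0.184, 0.003], [0.002, -0.006, -1.0]]
ft_force: [1.2, -0.3, -0.2]
opening: 0.0854
```

>>> move_arm(travel=[[-10, 50, 40], [-20, 110, 50], [-30, 170, 50], [-35, 230, 60], [-40, 290, 70]], rot=[[0, 0, 0], [0, 0, 0], [0, 0, 0], [0, 0, 0], [0, 0, 0]], hand=[1, 1, 1, 1, 1])

```text
t: 20.12
tool_pos: [0.4864, 0.0185, 0.1969]
ee_rot: [[0.184, 0.983, 0.0], [0.983, -0.184, 0.0], [0.0, 0.0, -1.0]]
ft_force: [0.8, -0.3, -1.2]
opening: 0.0407
```

>>> move_arm(travel=[[0, 60, 10], [-10, 120, 20], [-20, 170, 30], [-20, 190, 30], [-20, 190, 30]], rot=[[0, 0, 0], [0, 0, 0], [0, 0, 0], [0, 0, 0], [0, 0, 0]], hand=[1, 1, 1, 1, 1])

```text
t: 20.75
tool_pos: [0.4666, 0.2079, 0.2266]
ee_rot: [[0.181, 0.983, -0.0], [0.983, -0.181, -0.0], [-0.0, -0.0, -1.0]]
ft_force: [-0.2, 1.1, 0.5]
opening: 0.0005
```

```bash
python3 - <<'E'
from h import *
cw=cap("wrist"); s=cap("side")
for k in HUE: print(k,"W",lidpos(cw,k),"S",lidpos(s,k))
for n in("pot_red","pot_green","pot_blue"): print(n,[(round(d["score"],2),np.round(np.array(d["at"])*[480,640]),np.round(onz(cw,d["at"],.05),3)) for d in manip.look_for(n,"wrist")[:3]])
A=cv2.resize(s["img"][130:430,170:490],(400,375)); B=cv2.resize(cw["img"],(400,300))
o=np.zeros((375,800,3),np.uint8); o[:,:400]=A; o[:300,400:]=B
cv2.imwrite("pics/m8.png",o[...,::-1]);print(manip.get_state()["tool_pos"])
E
```

```text
red W [(2772, (258, 94, 58, 62), array([0.4598, 0.3015, 0.065 ])), (1650, (550, 219, 61, 52), array([0.7116, 0.1455, 0.065 ])), (122, (598, 243, 14, 22), array([0.7348, 0.1322, 0.065 ]))] S [(264, (268, 293, 20, 17), array([0.4492, 0.3104, 0.065 ])), (131, (232, 232, 18, 15), array([0.6883, 0.174 , 0.065 ]))]
yellow W [] S []
green W [] S [(215, (238, 268, 19, 15), array([0.5728, 0.28  , 0.065 ]))]
pot_red [(0.9, array([128., 284.]), array([0.456, 0.3  , 0.05 ]))]
pot_green [(0.92, array([135., 426.]), array([0.581, 0.271, 0.05 ]))]
pot_blue []
[0.4671056  0.20577584 0.22640832]
```

View pics/m8.png

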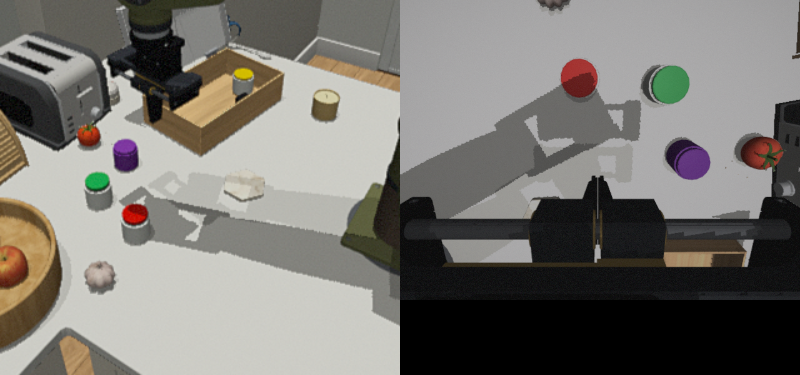

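Yellow stands upright in the box (montage (243,80)). Red is at wrist (287,125) and green at (428,133), both undisturbed.

>>> move_arm(travel=[[-3, 40, -40], [-7, 90, -80], [-8, 96, -125], [-8, 96, -150], [-8, 96, -152]], rot=[[0, 0, 0], [0, 0, 0], [0, 0, 0], [0, 0, 0], [0, 0, 0]], hand=[1, 1, 1, 1, 1])

```text
t: 21.62
tool_pos: [0.4575, 0.3012, 0.0721]
ee_rot: [[0.185, 0.983, -0.005], [0.983, -0.185, -0.003], [-0.003, -0.004, -1.0]]
ft_force: [-0.3, 0.0, 0.0]
opening: 0.0004
```

>>> move_arm(travel=[[-2, 0, -4], [-2, 0, -8], [-2, 0, -12], [-2, 0, -15], [-2, 0, -17]], rot=[[0, 0, 0], [0, 0, 0], [0, 0, 0], [0, 0, 0], [0, 0, 0]], hand=[1, 1, 1, 1, 1])

```text
t: 22.25
tool_pos: [0.4578, 0.303, 0.0588]
ee_rot: [[0.184, 0.983, 0.002], [0.983, -0.184, 0.0], [0.001, 0.002, -1.0]]
ft_force: [-0.1, -1.3, 4.4]
opening: 0.0004
```

>>> move_arm(travel=[[0, 0, -1], [0, 0, -2]], rot=[[0, 0, 0], [0, 0, 0]], hand=[1, 1])

```text
t: 22.5
tool_pos: [0.458, 0.3031, 0.0581]
ee_rot: [[0.184, 0.983, 0.001], [0.983, -0.184, 0.0], [0.001, 0.001, -1.0]]
ft_force: [-5.0, -2.9, 16.3]
opening: 0.0004
```

>>> move_arm(travel=[[1, -1, 30], [2, -2, 60], [2, -2, 60], [2, -2, 60], [2, -2, 60]], rot=[[0, 0, 0], [0, 0, 0], [0, 0, 0], [0, 0, 0], [0, 0, 0]], hand=[0, 0, 0, 0, 0])

```text
t: 23.12
tool_pos: [0.4579, 0.3003, 0.1137]
ee_rot: [[0.184, 0.983, -0.003], [0.983, -0.184, -0.001], [-0.002, -0.002, -1.0]]
ft_force: [0.5, 0.3, 0.3]
opening: 0.0452
```

>>> move_arm(travel=[[0, 0, 0], [0, 0, 0], [0, 0, 0], [0, 0, -35], [0, 0, -65]], rot=[[0, 0, 0], [0, 0, 0], [0, 0, 0], [0, 0, 0], [0, 0, 0]], hand=[0, 0, 0, 0, 0])

```text
t: 23.75
tool_pos: [0.4592, 0.3009, 0.0501]
ee_rot: [[0.184, 0.983, 0.001], [0.983, -0.184, 0.0], [0.001, 0.001, -1.0]]
ft_force: [0.6, -0.3, 0.5]
opening: 0.093
```

>>> move_arm(travel=[[0, 0, -18], [0, 0, -26], [0, 0, -26], [0, 0, -26], [0, 0, -26]], rot=[[0, 0, 0], [0, 0, 0], [0, 0, 0], [0, 0, 0], [0, 0, 0]], hand=[0, 0, 1, 1, 1])

```text
t: 24.38
tool_pos: [0.4598, 0.3012, 0.0258]
ee_rot: [[0.184, 0.983, 0.002], [0.983, -0.184, 0.001], [0.001, 0.002, -1.0]]
ft_force: [-0.2, -0.0, -0.2]
opening: 0.0702
```

>>> move_arm(travel=[[0, 0, 0], [0, 0, 0], [0, 0, 0]], rot=[[0, 0, 0], [0, 0, 0], [0, 0, 0]], hand=[1, 1, 1])

```text
t: 24.75
tool_pos: [0.4591, 0.301, 0.0252]
ee_rot: [[0.184, 0.983, 0.0], [0.983, -0.184, 0.0], [0.0, 0.0, -1.0]]
ft_force: [-2.2, 0.1, 4.1]
opening: 0.0571
```

>>> move_arm(travel=[[0, 0, 45], [0, 0, 100], [10, -50, 130], [20, -110, 135], [30, -170, 135]], rot=[[0, 0, 0], [0, 0, 0], [0, 0, 0], [0, 0, 0], [0, 0, 0]], hand=[1, 1, 1, 1, 1])

```text
t: 25.38
tool_pos: [0.4894, 0.1293, 0.1602]
ee_rot: [[0.183, 0.983, 0.002], [0.983, -0.183, -0.0], [0.0, 0.002, -1.0]]
ft_force: [1.2, 0.0, -1.9]
opening: 0.0571
```

>>> move_arm(travel=[[10, -60, 0], [20, -120, 0], [30, -180, 0], [40, -240, 0], [48, -295, 0]], rot=[[0, 0, 0], [0, 0, 0], [0, 0, 0], [0, 0, 0], [0, 0, 0]], hand=[1, 1, 1, 1, 1])

```text
t: 26.0
tool_pos: [0.5366, -0.1664, 0.1589]
ee_rot: [[0.184, 0.983, -0.001], [0.983, -0.184, 0.0], [-0.0, -0.001, -1.0]]
ft_force: [0.2, 0.2, -1.4]
opening: 0.0572
```

>>> move_arm(travel=[[1, -30, 0], [1, -35, -10], [1, -35, -30], [1, -35, -30]], rot=[[0, 0, 0], [0, 0, 0], [0, 0, 0], [0, 0, 0]], hand=[1, 1, 1, 1])

```text
t: 26.5
tool_pos: [0.5358, -0.197, 0.1259]
ee_rot: [[0.182, 0.983, -0.006], [0.983, -0.182, 0.003], [0.002, -0.006, -1.0]]
ft_force: [-1.1, 0.3, -2.2]
opening: 0.0572
```

>>> move_arm(travel=[[1, 0, -40], [2, 0, -75], [1, 1, -92], [1, 1, -97], [1, 1, -99]], rot=[[0, 0, 0], [0, 0, 0], [0, 0, 0], [0, 0, 0], [0, 0, 0]], hand=[1, 1, 1, 1, 1])

```text
t: 27.12
tool_pos: [0.5399, -0.1983, 0.0317]
ee_rot: [[0.183, 0.983, 0.002], [0.983, -0.183, -0.001], [-0.0, 0.002, -1.0]]
ft_force: [0.2, -0.6, -2.2]
opening: 0.0573
```

>>> move_arm(travel=[[0, 0, -1], [0, 0, -2]], rot=[[0, 0, 0], [0, 0, 0]], hand=[1, 1])

```text
t: 27.38
tool_pos: [0.5399, -0.1987, 0.0302]
ee_rot: [[0.184, 0.983, 0.002], [0.983, -0.184, -0.001], [-0.001, 0.002, -1.0]]
ft_force: [-1.6, 0.9, 5.5]
opening: 0.0576
```

Red is on the box floor. I'll release it and go to green.

>>> move_arm(travel=[[0, 0, 0], [0, 0, 0], [0, 0, 0], [0, 0, 40], [0, 0, 100]], rot=[[0, 0, 0], [0, 0, 0], [0, 0, 0], [0, 0, 0], [0, 0, 0]], hand=[0.1, 0.1, 0.1, 0.1, 0.1])

```text
t: 28.0
tool_pos: [0.5371, -0.1974, 0.127]
ee_rot: [[0.184, 0.983, -0.005], [0.983, -0.184, 0.002], [0.001, -0.006, -1.0]]
ft_force: [1.7, 0.1, 0.7]
opening: 0.086
```

>>> move_arm(travel=[[0, 50, 50], [0, 110, 70], [0, 170, 90], [5, 230, 100], [10, 290, 100]], rot=[[0, 0, 0], [0, 0, 0], [0, 0, 0], [0, 0, 0], [0, 0, 0]], hand=[1, 1, 1, 1, 1])

```text
t: 28.62
tool_pos: [0.5491, 0.0887, 0.2303]
ee_rot: [[0.184, 0.983, 0.003], [0.983, -0.184, 0.0], [0.001, 0.003, -1.0]]
ft_force: [0.7, 0.3, -1.1]
opening: 0.0414
```

>>> move_arm(travel=[[10, 50, 0], [10, 90, 0], [10, 90, 0], [10, 90, 0], [10, 90, 0]], rot=[[0, 0, 0], [0, 0, 0], [0, 0, 0], [0, 0, 0], [0, 0, 0]], hand=[1, 1, 1, 1, 1])

```text
t: 29.25
tool_pos: [0.5587, 0.1757, 0.2285]
ee_rot: [[0.185, 0.983, -0.0], [0.983, -0.185, -0.0], [-0.0, 0.0, -1.0]]
ft_force: [-0.8, -0.1, 0.4]
opening: 0.0005
```

```bash
sed -i 's/hsv\[...,1\]>150/hsv[...,1]>110/; s/green=((50,85),)/green=((50,95),)/' h.py; python3 - <<'E'
from h import *
cw=cap("wrist"); s=cap("side")
for k in HUE: print(k,"W",lidpos(cw,k),"S",lidpos(s,k))
for n in("pot_green","pot_blue"): print(n,[(round(d["score"],2),np.round(np.array(d["at"])*[480,640]),np.round(onz(cw,d["at"],.05),3)) for d in manip.look_for(n,"wrist")[:3]])
A=cv2.resize(s["img"][130:430,170:490],(400,375)); B=cv2.resize(cw["img"],(400,300))
o=np.zeros((375,800,3),np.uint8); o[:,:400]=A; o[:300,400:]=B
cv2.imwrite("pics/m9.png",o[...,::-1]);print(manip.get_state()["tool_pos"])
E
```

```text
red W [(1546, (459, 204, 59, 52), array([0.7192, 0.1425, 0.065 ])), (206, (505, 226, 15, 25), array([0.7412, 0.1299, 0.065 ])), (67, (491, 244, 10, 12), array([0.7253, 0.1213, 0.065 ]))] S [(131, (232, 232, 18, 15), array([0.6883, 0.174 , 0.065 ]))]
yellow W [(170, (364, 414, 40, 12), array([ 0.5938, -0.0561,  0.065 ])), (153, (331, 414, 37, 12), array([ 0.556, -0.049,  0.065])), (130, (300, 414, 31, 12), array([ 0.5188, -0.0421,  0.065 ]))] S []
green W [(2783, (295, 87, 58, 61), array([0.5847, 0.2696, 0.065 ]))] S [(222, (238, 268, 19, 15), array([0.5728, 0.28  , 0.065 ]))]
pot_green [(0.95, array([242., 370.]), array([0.609, 0.146, 0.05 ])), (0.88, array([120., 323.]), array([0.584, 0.268, 0.05 ]))]
pot_blue []
[0.55871001 0.17604712 0.22862603]
```

View pics/m9.png

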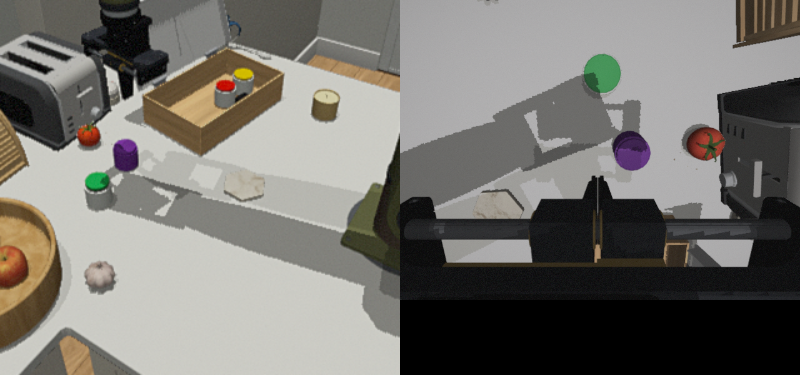

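Red and yellow stand in the box (montage (226,92) and (243,80)). Green is at wrist (324,118), purple at (370,242). The target is the green one.

>>> move_arm(travel=[[10, 40, -40], [24, 88, -80], [26, 93, -125], [26, 93, -150], [26, 93, -154]], rot=[[0, 0, 0], [0, 0, 0], [0, 0, 0], [0, 0, 0], [0, 0, 0]], hand=[1, 1, 1, 1, 1])

```text
t: 30.08
tool_pos: [0.583, 0.269, 0.0718]
ee_rot: [[0.184, 0.983, -0.005], [0.983, -0.184, -0.002], [-0.003, -0.004, -1.0]]
ft_force: [-0.2, -0.4, 0.5]
opening: 0.0001
```

>>> move_arm(travel=[[0, 0, -4], [0, 0, -8], [0, 0, -12], [0, 0, -15], [0, 0, -17]], rot=[[0, 0, 0], [0, 0, 0], [0, 0, 0], [0, 0, 0], [0, 0, 0]], hand=[1, 1, 1, 1, 1])

```text
t: 30.7
tool_pos: [0.5855, 0.27, 0.059]
ee_rot: [[0.184, 0.983, 0.002], [0.983, -0.184, 0.0], [0.001, 0.002, -1.0]]
ft_force: [-1.0, -0.1, 4.6]
opening: 0.0006
```

>>> move_arm(travel=[[0, 0, -1], [0, 0, -2]], rot=[[0, 0, 0], [0, 0, 0]], hand=[1, 1])

```text
t: 30.95
tool_pos: [0.5856, 0.2701, 0.0582]
ee_rot: [[0.184, 0.983, 0.002], [0.983, -0.184, 0.0], [0.001, 0.002, -1.0]]
ft_force: [-3.1, -2.5, 13.9]
opening: 0.0008
```

>>> move_arm(travel=[[0, 0, 30], [0, 0, 60], [0, 0, 60], [0, 0, 60], [0, 0, 60]], rot=[[0, 0, 0], [0, 0, 0], [0, 0, 0], [0, 0, 0], [0, 0, 0]], hand=[0, 0, 0, 0, 0])

```text
t: 31.58
tool_pos: [0.5834, 0.2695, 0.1134]
ee_rot: [[0.184, 0.983, -0.003], [0.983, -0.184, -0.001], [-0.002, -0.003, -1.0]]
ft_force: [0.6, 0.1, 1.2]
opening: 0.0455
```

>>> move_arm(travel=[[0, 0, 0], [0, 0, 0], [0, 0, 0], [0, 0, -35], [0, 0, -65]], rot=[[0, 0, 0], [0, 0, 0], [0, 0, 0], [0, 0, 0], [0, 0, 0]], hand=[0, 0, 0, 0, 0])

```text
t: 32.2
tool_pos: [0.5848, 0.2699, 0.0501]
ee_rot: [[0.184, 0.983, 0.001], [0.983, -0.184, 0.0], [0.0, 0.001, -1.0]]
ft_force: [0.5, 0.4, -0.5]
opening: 0.093
```

>>> move_arm(travel=[[0, 0, -18], [0, 0, -26], [0, 0, -26], [0, 0, -26], [0, 0, -26]], rot=[[0, 0, 0], [0, 0, 0], [0, 0, 0], [0, 0, 0], [0, 0, 0]], hand=[0, 0, 1, 1, 1])

```text
t: 32.83
tool_pos: [0.5854, 0.2702, 0.0258]
ee_rot: [[0.184, 0.983, 0.002], [0.983, -0.184, 0.001], [0.001, 0.002, -1.0]]
ft_force: [0.4, 0.6, -0.2]
opening: 0.0704
```

>>> move_arm(travel=[[0, 0, 0], [0, 0, 0], [0, 0, 0]], rot=[[0, 0, 0], [0, 0, 0], [0, 0, 0]], hand=[1, 1, 1])

```text
t: 33.2
tool_pos: [0.5846, 0.27, 0.0251]
ee_rot: [[0.184, 0.983, -0.0], [0.983, -0.184, 0.0], [0.0, -0.0, -1.0]]
ft_force: [-2.6, 0.8, 3.8]
opening: 0.0576
```

>>> move_arm(travel=[[0, 0, 45], [0, 0, 100], [-10, -50, 130], [-20, -110, 135], [-30, -170, 135]], rot=[[0, 0, 0], [0, 0, 0], [0, 0, 0], [0, 0, 0], [0, 0, 0]], hand=[1, 1, 1, 1, 1])

```text
t: 33.83
tool_pos: [0.5544, 0.0983, 0.1599]
ee_rot: [[0.183, 0.983, 0.002], [0.983, -0.183, -0.0], [-0.0, 0.002, -1.0]]
ft_force: [-0.1, -0.8, -2.4]
opening: 0.0577
```

>>> move_arm(travel=[[0, -60, 0], [-1, -120, 0], [-1, -180, 0], [-1, -223, -10], [-1, -223, -30]], rot=[[0, 0, 0], [0, 0, 0], [0, 0, 0], [0, 0, 0], [0, 0, 0]], hand=[1, 1, 1, 1, 1])

```text
t: 34.45
tool_pos: [0.5539, -0.1262, 0.1294]
ee_rot: [[0.188, 0.982, 0.002], [0.982, -0.188, -0.001], [-0.001, 0.002, -1.0]]
ft_force: [-0.1, 0.4, -2.8]
opening: 0.0574
```

>>> move_arm(travel=[[0, 0, 0], [0, 0, 0]], rot=[[0, 0, 0], [0, 0, 0]], hand=[1, 1])

```text
t: 34.7
tool_pos: [0.5535, -0.122, 0.1292]
ee_rot: [[0.182, 0.983, -0.001], [0.983, -0.182, 0.0], [0.0, -0.001, -1.0]]
ft_force: [-0.2, 0.0, -1.7]
opening: 0.0576
```

>>> move_arm(travel=[[-1, 0, -40], [-1, 0, -75], [-1, 0, -92], [-1, 0, -98], [-1, 0, -100]], rot=[[0, 0, 0], [0, 0, 0], [0, 0, 0], [0, 0, 0], [0, 0, 0]], hand=[1, 1, 1, 1, 1])

```text
t: 35.33
tool_pos: [0.5536, -0.1231, 0.0306]
ee_rot: [[0.183, 0.983, 0.002], [0.983, -0.183, -0.001], [-0.0, 0.002, -1.0]]
ft_force: [-0.0, -0.6, -2.5]
opening: 0.0575
```

>>> move_arm(travel=[[0, 0, -1], [0, 0, -2]], rot=[[0, 0, 0], [0, 0, 0]], hand=[1, 1])

```text
t: 35.58
tool_pos: [0.5539, -0.1234, 0.0302]
ee_rot: [[0.184, 0.983, 0.002], [0.983, -0.184, -0.0], [-0.0, 0.002, -1.0]]
ft_force: [-4.0, 1.4, 10.9]
opening: 0.0571
```

>>> move_arm(travel=[[0, 0, 0], [0, 0, 0], [0, 0, 0], [0, 0, 45], [0, 0, 105]], rot=[[0, 0, 0], [0, 0, 0], [0, 0, 0], [0, 0, 0], [0, 0, 0]], hand=[0.1, 0.1, 0.1, 0.1, 0.1])

```text
t: 36.2
tool_pos: [0.5509, -0.1227, 0.1314]
ee_rot: [[0.184, 0.983, -0.005], [0.983, -0.184, 0.002], [0.001, -0.005, -1.0]]
ft_force: [0.1, 0.4, -0.2]
opening: 0.0853
```

>>> move_arm(travel=[[0, -20, 50], [0, -60, 90], [0, -110, 130], [0, -150, 170], [0, -150, 210]], rot=[[0, 0, 0], [0, 0, 0], [0, 0, 0], [0, 0, 0], [0, 0, 0]], hand=[0.6, 0.6, 0.6, 0.6, 0.6])

```text
t: 36.83
tool_pos: [0.552, -0.2758, 0.3432]
ee_rot: [[0.187, 0.982, -0.001], [0.982, -0.187, -0.0], [-0.0, -0.001, -1.0]]
ft_force: [-0.0, -0.5, -1.1]
opening: 0.0415
```

```bash
python3 - <<'E'
from h import *
s=cap("side"); cw=cap("wrist");st=manip.get_state();print(st["tool_pos"],st["opening"])
A=cv2.resize(s["img"][130:430,170:490],(400,375)); B=cv2.resize(cw["img"],(400,300))
o=np.zeros((375,800,3),np.uint8); o[:,:400]=A; o[:300,400:]=B
cv2.imwrite("pics/m10.png",o[...,::-1])
E
```

```text
[ 0.55405853 -0.27501911  0.34883787] 0.0384384509347659
```

View pics/m10.png

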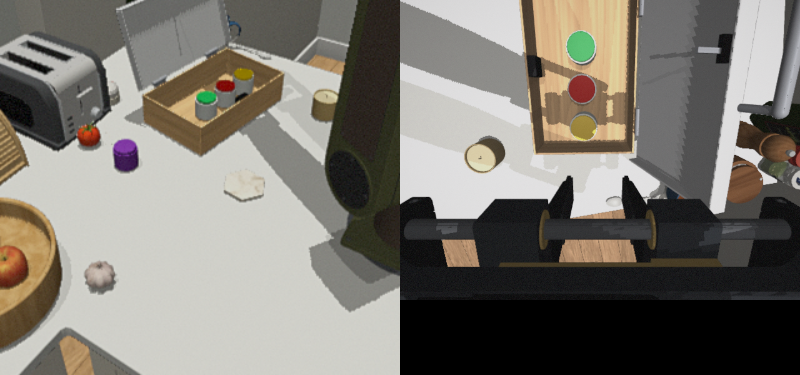

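Green, red and yellow all stand upright in the box (wrist (580,45), (581,88) and (583,127) in the montage), and no blue pot exists. The lid is still open with its bar at right, so I can close it now.

>>> move_arm(travel=[[0, 20, 40], [40, 40, 65], [90, 60, 70], [140, 80, 70], [166, 85, 70]], rot=[[0, 0, 0], [0, 0, 0], [0, 0, 0], [0, 0, 0], [0, 0, 0]], hand=[0.7, 0.7, 0.7, 0.7, 0.7])

```text
t: 37.55
tool_pos: [0.7205, -0.186, 0.4099]
ee_rot: [[0.181, 0.983, -0.002], [0.983, -0.181, 0.001], [0.001, -0.003, -1.0]]
ft_force: [0.1, -0.4, -0.5]
opening: 0.0286
```

>>> move_arm(travel=[[0, 0, 0], [0, 0, 0]], rot=[[0, 0, 0], [0, 0, 0]], hand=[0.65, 0.65])

```text
t: 37.8
tool_pos: [0.7179, -0.1882, 0.4118]
ee_rot: [[0.184, 0.983, -0.001], [0.983, -0.184, 0.0], [-0.0, -0.001, -1.0]]
ft_force: [-0.4, -0.1, 1.3]
opening: 0.0329
```

```bash
python3 - <<'E'
from h import *
c=cap("wrist"); save(c,"w11"); print(manip.get_state()["tool_pos"],manip.get_state()["opening"])
C=np.array([.551,-.161]);a=np.radians(-10);X=np.array([np.cos(a),np.sin(a)]);Y=np.array([-X[1],X[0]])
for th in(1.75,1.8,1.85,1.9):
  x=.103-.247*np.cos(th); z=.097+.247*np.sin(th)
  print(th,np.round([*(C+X*x),z],3),[np.round(proj(c,[*(C+X*x+Y*s),z])) for s in(.055,0.03)])
E
```

```text
[ 0.71770536 -0.18846804  0.41252796] 0.03320103226747752
1.75 [ 0.696 -0.187  0.34 ] [array([280., 182.]), array([281., 220.])]
1.8 [ 0.708 -0.189  0.338] [array([298., 182.]), array([299., 219.])]
1.85 [ 0.719 -0.191  0.334] [array([316., 181.]), array([317., 217.])]
1.9 [ 0.731 -0.193  0.331] [array([334., 180.]), array([333., 216.])]
```

View pics/w11.png

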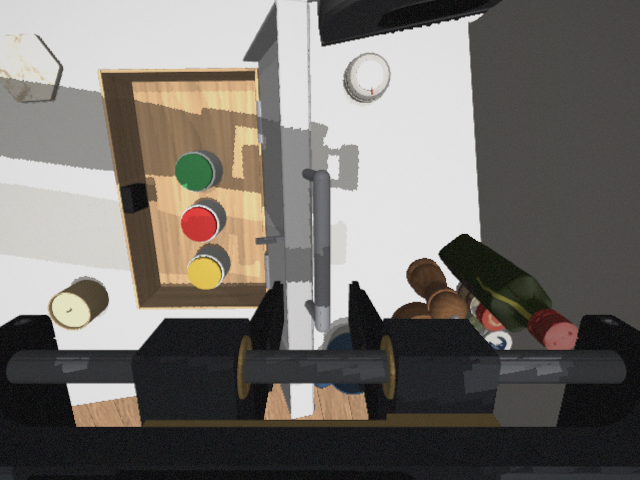

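The bar is at column 321, between the fingers (280–350), giving θ ≈ 1.865. All pot lids look flush.

>>> move_arm(travel=[[4, -2, -40], [4, -2, -80], [4, -2, -91], [4, -2, -91], [4, -2, -91]], rot=[[0, 0, 0], [0, 0, 0], [0, 0, 0], [0, 0, 0], [0, 0, 0]], hand=[0.65, 0.65, 0.65, 1, 1])

```text
t: 38.48
tool_pos: [0.7231, -0.1905, 0.3247]
ee_rot: [[0.184, 0.983, 0.004], [0.983, -0.184, -0.001], [-0.001, 0.004, -1.0]]
ft_force: [0.0, 0.6, 0.7]
opening: 0.0189
```

>>> move_arm(travel=[[0, 0, 0], [0, 0, 0], [0, 0, 0]], rot=[[0, 0, 0], [0, 0, 0], [0, 0, 0]], hand=[1, 1, 1])

```text
t: 38.85
tool_pos: [0.7234, -0.1905, 0.3242]
ee_rot: [[0.184, 0.983, 0.004], [0.983, -0.184, -0.002], [-0.001, 0.004, -1.0]]
ft_force: [0.6, -0.8, 5.6]
opening: 0.0107
```

```bash
python3 - <<'E'
import numpy as np
a=np.radians(-10)
p=lambda th:np.array([(.103-.247*np.cos(th))*np.cos(a),(.103-.247*np.cos(th))*np.sin(a),.247*np.sin(th)])*1000
t=[1.865]
while t[-1]>-.06: t.append(max(t[-1]-.125,-.06))
for i in range(0,len(t)-1,5): print([(round(x,2),*np.round(p(x)-p(t[i])).astype(int)) for x in t[i:i+6]])
E
```

```text
[(1.86, np.int64(0), np.int64(0), np.int64(0)), (1.74, np.int64(-30), np.int64(5), np.int64(7)), (1.61, np.int64(-60), np.int64(11), np.int64(10)), (1.49, np.int64(-90), np.int64(16), np.int64(10)), (1.36, np.int64(-120), np.int64(21), np.int64(5)), (1.24, np.int64(-150), np.int64(26), np.int64(-3))]
[(1.24, np.int64(0), np.int64(0), np.int64(0)), (1.11, np.int64(-28), np.int64(5), np.int64(-12)), (0.99, np.int64(-54), np.int64(10), np.int64(-27)), (0.86, np.int64(-79), np.int64(14), np.int64(-46)), (0.74, np.int64(-101), np.int64(18), np.int64(-67)), (0.61, np.int64(-120), np.int64(21), np.int64(-91))]
[(0.61, np.int64(0), np.int64(0), np.int64(0)), (0.49, np.int64(-16), np.int64(3), np.int64(-26)), (0.36, np.int64(-29), np.int64(5), np.int64(-54)), (0.24, np.int64(-38), np.int64(7), np.int64(-84)), (0.11, np.int64(-43), np.int64(8), np.int64(-114)), (-0.01, np.int64(-45), np.int64(8), np.int64(-145))]
[(-0.01, np.int64(0), np.int64(0), np.int64(0)), (-0.06, np.int64(0), np.int64(0), np.int64(-12))]
```

>>> move_arm(travel=[[0, 0, 0], [0, 0, 0], [0, 0, -8], [0, 0, -8], [0, 0, -8]], rot=[[0, 0, 0], [0, 0, 0], [0, 0, 0], [0, 0, 0], [0, 0, 0]], hand=[0.7, 0.7, 0.7, 1, 1])

```text
t: 39.48
tool_pos: [0.7225, -0.19, 0.3129]
ee_rot: [[0.184, 0.983, -0.001], [0.983, -0.184, 0.0], [0.0, -0.001, -1.0]]
ft_force: [-0.1, 0.3, 0.4]
opening: 0.0137
```

>>> move_arm(travel=[[0, 0, 0], [0, 0, 0]], rot=[[0, 0, 0], [0, 0, 0]], hand=[1, 1])

```text
t: 39.72
tool_pos: [0.7225, -0.1901, 0.3132]
ee_rot: [[0.184, 0.983, -0.0], [0.983, -0.184, 0.0], [0.0, -0.0, -1.0]]
ft_force: [-1.0, 0.1, -1.5]
opening: 0.0107
```

>>> move_arm(travel=[[-30, 5, 7], [-60, 11, 10], [-90, 16, 10], [-120, 21, 5], [-150, 26, -3]], rot=[[0, 0, 0], [0, 0, 0], [0, 0, 0], [0, 0, 0], [0, 0, 0]], hand=[1, 1, 1, 1, 1])

```text
t: 40.35
tool_pos: [0.5731, -0.1635, 0.3125]
ee_rot: [[0.183, 0.983, 0.006], [0.983, -0.183, 0.0], [0.001, 0.006, -1.0]]
ft_force: [2.2, 2.1, 0.4]
opening: 0.0113
```

>>> move_arm(travel=[[-28, 5, -12], [-54, 10, -27], [-79, 14, -46], [-101, 18, -67], [-120, 21, -91]], rot=[[0, 0, 0], [0, 0, 0], [0, 0, 0], [0, 0, 0], [0, 0, 0]], hand=[1, 1, 1, 1, 1])

```text
t: 40.98
tool_pos: [0.4534, -0.1422, 0.2215]
ee_rot: [[0.183, 0.983, 0.006], [0.983, -0.183, 0.001], [0.002, 0.005, -1.0]]
ft_force: [3.5, 3.3, 2.1]
opening: 0.0111
```

>>> move_arm(travel=[[-16, 3, -26], [-29, 5, -54], [-38, 7, -84], [-43, 8, -114], [-45, 8, -135]], rot=[[0, 0, 0], [0, 0, 0], [0, 0, 0], [0, 0, 0], [0, 0, 0]], hand=[1, 1, 1, 1, 1])

```text
t: 41.6
tool_pos: [0.407, -0.134, 0.0843]
ee_rot: [[0.184, 0.983, -0.001], [0.983, -0.184, 0.002], [0.002, -0.001, -1.0]]
ft_force: [-1.4, 4.8, 4.8]
opening: 0.0113
```

>>> move_arm(travel=[[0, 0, -7], [0, 0, -13], [0, 0, -18], [0, 0, -22], [0, 0, -24]], rot=[[0, 0, 0], [0, 0, 0], [0, 0, 0], [0, 0, 0], [0, 0, 0]], hand=[1, 1, 1, 1, 1])

```text
t: 42.22
tool_pos: [0.407, -0.134, 0.061]
ee_rot: [[0.184, 0.983, -0.002], [0.983, -0.184, 0.003], [0.002, -0.003, -1.0]]
ft_force: [-3.8, 5.9, 4.6]
opening: 0.0114
```

>>> move_arm(travel=[[0, 0, -2], [0, 0, -4], [0, 0, -5]], rot=[[0, 0, 0], [0, 0, 0], [0, 0, 0]], hand=[1, 1, 1])

```text
t: 42.6
tool_pos: [0.4072, -0.1341, 0.0574]
ee_rot: [[0.184, 0.983, -0.003], [0.983, -0.184, 0.003], [0.002, -0.003, -1.0]]
ft_force: [-10.5, 8.1, 16.4]
opening: 0.0115
```

>>> move_arm(travel=[[0, 0, 6], [0, 0, 12], [0, 0, 18], [0, 0, 20]], rot=[[0, 0, 0], [0, 0, 0], [0, 0, 0], [0, 0, 0]], hand=[1, 1, 1, 1])

```text
t: 43.1
tool_pos: [0.4066, -0.134, 0.0728]
ee_rot: [[0.184, 0.983, -0.001], [0.983, -0.184, 0.002], [0.002, -0.001, -1.0]]
ft_force: [8.9, 0.4, -24.2]
opening: 0.0113
```

>>> move_arm(travel=[[0, 0, 0], [0, 0, 0], [0, 0, 0]], rot=[[0, 0, 0], [0, 0, 0], [0, 0, 0]], hand=[0.75, 0.75, 0.75])

```text
t: 43.48
tool_pos: [0.4085, -0.1358, 0.0768]
ee_rot: [[0.184, 0.983, 0.002], [0.983, -0.184, -0.001], [-0.001, 0.002, -1.0]]
ft_force: [0.3, 0.0, -1.2]
opening: 0.0234
```

```bash
python3 - <<'E'
from h import *
s=cap("side"); save(s,"s12",(130,330,225,425),3)
E
```

```text
(no output)
```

View pics/s12.png

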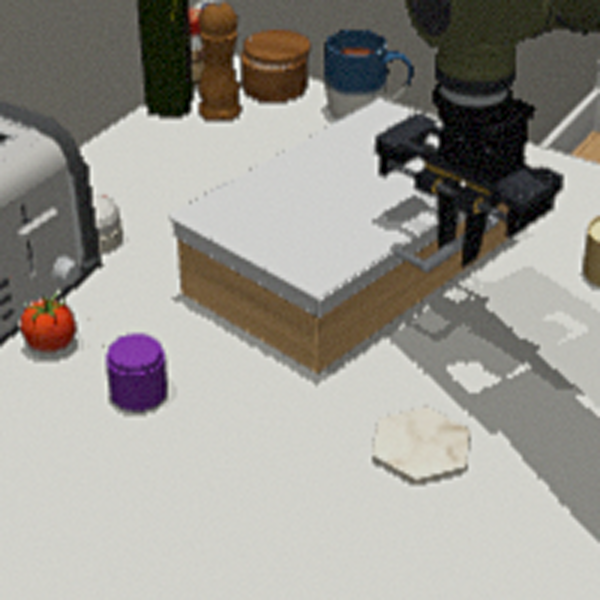

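The lid is shut and held 24 N of upward pull. I'll clear the arm and check again.

>>> move_arm(travel=[[0, 0, 20], [0, 0, 50], [0, 0, 110], [0, 0, 170], [-20, 0, 220]], rot=[[0, 0, 0], [0, 0, 0], [0, 0, 0], [0, 0, 0], [0, 0, 0]], hand=[0.75, 0.75, 0.75, 0.75, 0.75])

```text
t: 44.15
tool_pos: [0.388, -0.1353, 0.2988]
ee_rot: [[0.183, 0.983, 0.002], [0.983, -0.183, -0.001], [-0.001, 0.003, -1.0]]
ft_force: [-0.2, -0.6, 0.3]
opening: 0.0237
```

>>> move_arm(travel=[[0, -50, 0], [0, -110, 0], [0, -150, 0], [0, -150, 0], [0, -150, 0]], rot=[[0, 0, 0], [0, 0, 0], [0, 0, 0], [0, 0, 0], [0, 0, 0]], hand=[0.75, 0.75, 0.75, 0.75, 0.75])

```text
t: 44.78
tool_pos: [0.3876, -0.2848, 0.2957]
ee_rot: [[0.184, 0.983, 0.0], [0.983, -0.184, 0.0], [0.0, 0.0, -1.0]]
ft_force: [-0.5, -0.3, 0.0]
opening: 0.0238
```

```bash
python3 - <<'E'
from h import *
s=cap("side"); save(s,"s13",(130,400,200,460),3); save(s,"s13",(130,400,190,450),2.2); print(manip.get_state()["ft_force"])
E
```

```text
[0.1813181  0.39166077 0.20132226]
```

View pics/s13.png

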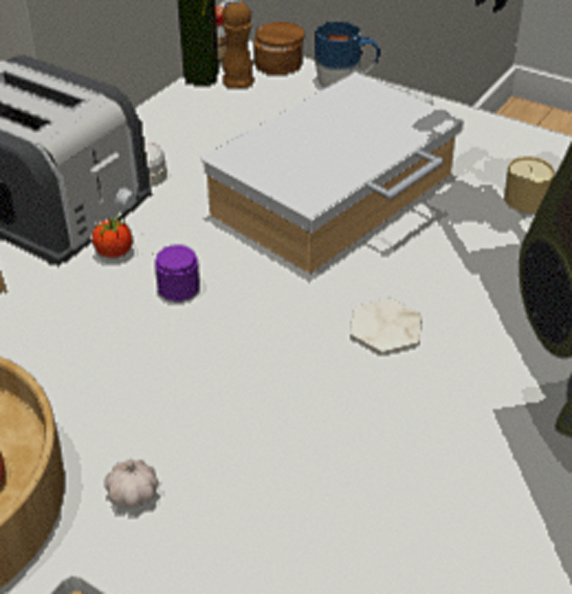

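The box is shut at crop (330,180). The tomato, garlic, candle and purple pot haven't moved, and the arm is clear of everything.

```bash
python3 -c "
from workcell import manip
print(manip.close_job())"
```

```text
the job is handed in; nothing more can be done
None
```

The three pots that were there (yellow, red and green; no blue one in this run) are sealed, standing upright in the box and released. The box is closed and latched, and I handed the job in at about 45 s.

**How it went:** I pressed the box lid to its stop, it sprang up to about 0.6 rad, and I pinched the bar and swung it back to about 1.86 rad. I pressed each pot's lid down to 58 mm on the table (14–18 N at the end), then stood the pots in the box. Last, I brought the lid down by its bar and pressed it to its stop.

**Last checks:**
- **Box lid:** it held against about 24 N of upward pull and stayed shut after I let go and moved the arm clear.
- **Pots:** a picture just before closing showed all three upright with their lids flush.
- **Bystanders:** the candle, garlic, tomato and purple look-alike had not moved.

**Disagreement:** positions from the side and top cameras came out about 1–1.5 cm different from the wrist camera's. I used the wrist camera's, and every grasp and placement made with them worked. No checks failed.

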